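# Square up the spacer bar on the checking board

## Robot

A 6-joint arm with a two-finger parallel gripper is mounted at the origin on the work surface. World frame = base frame: x ahead of the robot, y to its left, z up, the work surface at z = 0. Lengths are in m, angles in rad, forces in N, time in s.
With the tool pointing down it reaches from about 0.4 to 0.925 m from the base axis. Payload 3.4 kg.
Tool frame: the origin (TCP) lies on the front face of the gripper's body, between the roots of the fingers; the fingertips stand 73 mm ahead of it and the grasp point (between the pads) lies 54 mm ahead of it; z points along the fingers, y is the line along which they close (so a half turn about z gives the same grasp; the last joint's range is limited). The gripper opens to 85 mm and grips with 20 to 120 N. Pads are 22 mm wide; open, the fingers measure 114 mm over their backs; the gripper's body (76 mm by 85 mm) begins 54 mm behind the grasp point. The pads swing forward as they close: fully open they stand 13 mm farther back than shut.
Start: joints at [-1.381, 0.307, 1.506, -0, 1.328, -0.073], TCP at [0.149, -0.555, 0.304] pointing down, gripper open.
Joint ranges: [-3.12, 3.12], [-1.05, 2.28], [0.14, 2.33], [-1.42, 4.57], [0.1, 2.73], [-2.68, 2.68]. Speed limits (rad/s): [2.57, 2.57, 3.14, 3.14, 3.14, 3.14].

## Interface

Orientations are given as a unit quaternion [x, y, z, w].
In Python, from station import manip gives the robot as it stands. Calls block until the motion is done:
- manip.move_pose(position, orientation): joint-space move of the TCP to a pose.
- manip.move_straight(position, attitude=None, rate=0.15): straight line of the TCP; attitude=None keeps the orientation; rate is the mean speed in m/s.
- manip.goto_joints(angles): joint-space move.
- manip.gripper_to(opening, squeeze=None): finger opening in m; squeeze is the grip in N (None keeps the last); returns when the fingers have stopped.
- manip.pause(seconds).
- manip.ik(position, orientation): joint angles nearest the present ones, or None.
- manip.camera(name): name is "scene" or "top" or "wrist"; returns (picture, depth): 480x640x3 uint8, red, green, blue; 480x640 float32, m along the optical axis (not along the pixel's ray), 0 where there is no reading.
- manip.camera_model(name): a dict with "fx", "fy", "cx", "cy" (pixels), "distortion" ([k1, k2, p1, p2, k3] as OpenCV has them; the pictures are not rectified), "view" (4x4, takes a point from world to camera coordinates); the wrist camera has in their place "tool_from_camera" (4x4, takes a point from camera to tool coordinates, whose origin is the TCP and whose axes are the flange's). Camera axes: x right, y down, z forward; pixel columns grow to the right and rows downward; lengths in m; the calibration is good to about 2 mm. A picture is of the moment at which its call begins: read the wrist's pose just before it. camera_model takes no time and is no camera call.
A pose or a line that the arm cannot do raises manip.IKError and nothing moves.
- manip.hand_in(): hands the job in; it is judged then, once.
Readings, each from a call of its own:
- manip.current_clock(): time.
- manip.current_joint_positions(): joint angles.
- manip.current_joint_velocities(): joint speeds.
- manip.current_effort(): joint torques, N m.
- manip.current_ee_pos(): TCP position.
- manip.current_ee_rot(): TCP orientation.
- manip.current_ft_force(): force on the tool from outside, world axes, zero at the start.
- manip.current_ft_torque(): the same for the moment, N m.
- manip.current_width(): finger opening in m.
- manip.current_grasp_force(): force on a finger pad.
Only numpy, scipy, OpenCV 4.12 (cv2) and the standard library are available. Lean on these libraries where they do the work, as an engineer would, in place of code of your own. Each camera call takes 0.05 s, during which the arm holds its last target. There are 200 camera calls.

## Task

Push the bare aluminium spacer bar home on the checking board so it can be measured: its long side up against the yellow far fence and its inner end up against the yellow centre stop, on the side of that stop where it already lies. Slide it along the board, do not pick it up, then let go of it. Leave the red bar and the bearing ring where they lie.

Things in the scene. Friction and masses are not known exactly. Their poses are not given: they have to be found in the camera images.
- bar_center (a point): Centre (half-way up) of the loose bare aluminium spacer bar, 40 x 100 x 24 mm (x, y, z), two dark bolt holes in its top, about 0.26 kg. Its y axis runs along its length, z up. It lies flat on the board in the left or right bay, turned up to 17 degrees from the fence, clear of fence and centre stop. A push of 1 to 4 N slides it.
- board: Fixed dark steel plate 260 x 540 x 12 mm (x away from robot, y left, within 13 deg); origin: centre of underside. Yellow stops rise 18 mm above its top: far fence, near face at x = 80 mm, y -250 to 250; centre stop out from the fence to x = 20, side faces at y = -15 and +15. Bays left (y > 0) and right. A bar is home with its centre at x = 60, y = 65 or -65 mm, its length along y.
- redbar_center (a point): Centre (half-way up) of the bystander: a loose spacer bar of the same size and weight painted red, lying in the other bay. Not to be moved.
- bearing: Bystander: loose steel bearing ring, outside diameter 52 mm, height 15 mm, lying flat on the board's near part, about in the middle; origin at the centre of its underside. Not to be moved.

How it is judged:
By the outcome, as a careful person would: the job done as asked, in the order asked, and still so for the second after the job is handed in, with the robot touching nothing.
It also fails if it takes over 35 s, if anything falls off the work surface, if the arm or the gripper's body presses on something with over 40 N, if the wrist force passes 120 N, or if a joint passes its speed limit or range.

## Working session

There is one attempt and no reset: what is moved stays moved. The work goes in short steps, each a Python script; the robot and the scene stay as the last script left them, time stands still between calls to the robot, and variables do not carry over. Pictures are saved under pics/ and viewed, at most 10 in all, crops included, and the job is handed in when it is done.

```bash
mkdir -p pics; ls
python3 - <<'E'
from station import manip as m
import cv2,numpy as np
for n in("top","scene"):
    p,d=m.camera(n); np.savez(f"pics/{n}0.npz",p=p,d=d); cv2.imwrite(f"pics/{n}0.png",p[:,:,::-1]); c=m.camera_model(n); print(n,{k:np.round(v,4).tolist() for k,v in c.items() if not isinstance(v,str)})
print(m.camera_model("wrist"),m.current_ee_rot(),m.current_clock())
E
```

```text
pics
top {'fx': 471.498, 'fy': 471.498, 'cx': 321.0814, 'cy': 234.8465, 'distortion': [0.0396, 0.0, 0.0, 0.0, 0.0], 'view': [[0.0053, -0.999, 0.0443, -0.0108], [-0.9951, -0.0096, -0.0985, 0.5449], [0.0988, -0.0435, -0.9942, 0.6696], [0.0, 0.0, 0.0, 1.0]]}
scene {'fx': 452.3976, 'fy': 452.3976, 'cx': 318.6594, 'cy': 237.1513, 'distortion': [-0.0988, 0.0, 0.0, 0.0, 0.0], 'view': [[-0.3964, 0.9181, -0.0022, 0.2021], [0.5704, 0.2444, -0.7841, -0.2718], [-0.7194, -0.3121, -0.6206, 1.0435], [0.0, 0.0, 0.0, 1.0]]}
{'fx': 399.38541298734106, 'fy': 399.38541298734106, 'cx': 312.1510584098708, 'cy': 234.5571897820466, 'distortion': array([0.01028274, 0.        , 0.        , 0.        , 0.        ]), 'tool_from_camera': array([[ 5.35224043e-04, -9.58577080e-01, -2.84832748e-01,
         7.33268730e-02],
       [ 9.99999658e-01,  6.92811744e-04, -4.52509762e-04,
         3.10997862e-04],
       [ 6.31100960e-04, -2.84832409e-01,  9.58577123e-01,
        -6.99192943e-02],
       [ 0.00000000e+00,  0.00000000e+00,  0.00000000e+00,
         1.00000000e+00]])} [ 9.91379811e-01  1.31016180e-01 -5.14648084e-05 -9.09678160e-04] 0.1
```

View pics/top0.png

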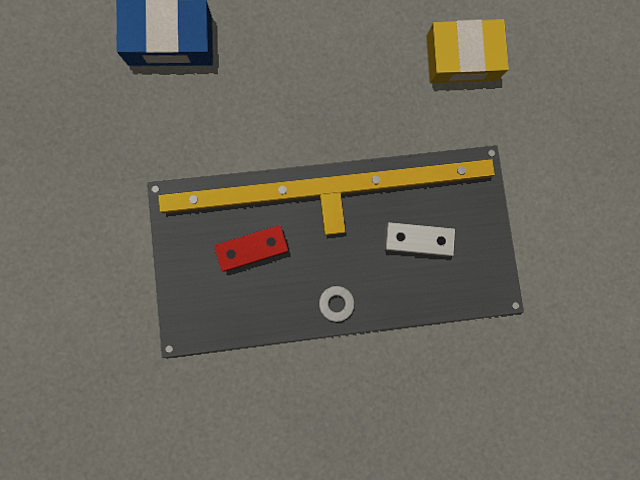

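View pics/scene0.png

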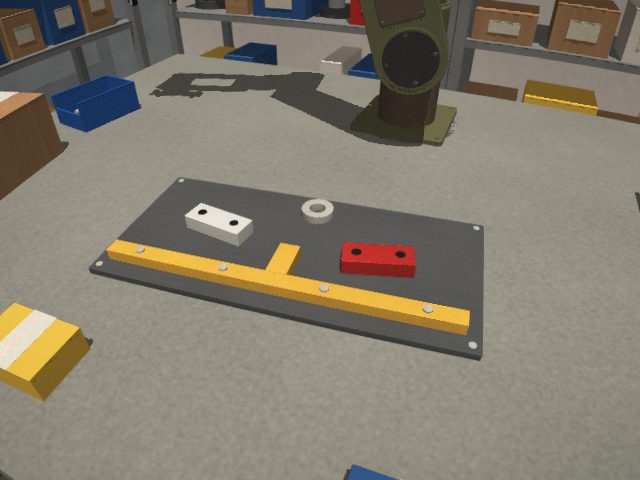

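The bare bar is in the right bay at top-view pixel (420,240). The red bar is at (252,248), the centre stop at (333,214) and the ring at (337,304). Next I'll find the poses and heights from both views.

```bash
cat > h.py <<'E'
from station import manip as m
import cv2,numpy as np
def KD(c): return np.array([[c["fx"],0,c["cx"]],[0,c["fy"],c["cy"]],[0,0,1]]),np.array(c["distortion"])
def view(n):
    c=m.camera_model(n)
    if n!="wrist": return c,np.array(c["view"])
    from scipy.spatial.transform import Rotation as R
    T=np.eye(4);T[:3,:3]=R.from_quat(m.current_ee_rot()).as_matrix();T[:3,3]=m.current_ee_pos()
    return c,np.linalg.inv(T@c["tool_from_camera"])
def rays(px,c,V):
    K,D=KD(c); u=cv2.undistortPoints(np.float64(px).reshape(-1,1,2),K,D)[:,0]
    return -V[:3,:3].T@V[:3,3], np.c_[u,np.ones(len(u))]@V[:3,:3]
def plane(px,c,V,z):
    o,d=rays(px,c,V); return (o+d*((z-o[2])/d[:,2])[:,None])[:,:2]
def tri(p1,cv1,p2,cv2_):
    o1,d1=rays([p1],*cv1);o2,d2=rays([p2],*cv2_);A=np.c_[d1[0],-d2[0]]
    s=np.linalg.lstsq(A,o2-o1,rcond=None)[0]; a=o1+s[0]*d1[0];b=o2+s[1]*d2[0]
    return (a+b)/2,np.linalg.norm(a-b)
def big(mask,n=1):
    cs=cv2.findContours(mask.astype(np.uint8),cv2.RETR_EXTERNAL,cv2.CHAIN_APPROX_NONE)[0]
    return sorted(cs,key=cv2.contourArea)[-n:][::-1]
def roi(mask,x0,y0,x1,y1):
    r=np.zeros_like(mask);r[y0:y1,x0:x1]=mask[y0:y1,x0:x1];return r
def holes(g,box):   # dark holes inside a light bar
    bar=big(roi(g,*box))[0]; f=np.zeros(g.shape,np.uint8);cv2.drawContours(f,[bar],-1,1,-1)
    f=cv2.erode(f,np.ones((3,3)))
    h=big((f>0)&~g,2); return bar,sorted([cv2.minEnclosingCircle(c)[0] for c in h])
E
cat > a.py <<'E'
from h import *
P={n:np.load(f"pics/{n}0.npz")["p"] for n in("top","scene")}
C={n:view(n) for n in P}
hsv={n:cv2.cvtColor(P[n],cv2.COLOR_RGB2HSV) for n in P}
light={n:(hsv[n][...,2]>150)&(hsv[n][...,1]<60) for n in P}
bt,ht=holes(light["top"],(375,210,470,270)); bs,hs=holes(light["scene"],(175,195,262,250))
print(ht,hs)
for i in(0,1): print("hole",[np.round(tri(ht[i],C["top"],hs[j],C["scene"]),4) if 0 else (np.round(tri(ht[i],C["top"],hs[j],C["scene"])[0],4),round(tri(ht[i],C["top"],hs[j],C["scene"])[1],4)) for j in(0,1)])
red=big((hsv["top"][...,1]>150)&((hsv["top"][...,0]<6)|(hsv["top"][...,0]>174)))[0]
def rect(c,z,n="top"):
    r=cv2.minAreaRect(np.float32(plane(c.reshape(-1,2),*C[n],z)*1000)); return [np.round(v,1) for v in r]
for z in(.036,): print("bar",rect(bt,z),"holes",plane(ht,*C["top"],z).round(4).tolist()); print("red",rect(red,z))
y={n:(hsv[n][...,1]>130)&(abs(hsv[n][...,0].astype(int)-22)<8)&(hsv[n][...,2]>60) for n in P}
yt=big(roi(y["top"],140,140,520,260))[0]
print("yellow",len(yt),cv2.approxPolyDP(yt,4,True)[:,0].tolist())
ys=big(roi(y["scene"],95,235,475,335))[0]; print(cv2.approxPolyDP(ys,4,True)[:,0].tolist())
bd=big(roi(hsv["top"][...,2]<95,140,140,530,365)&(hsv["top"][...,1]<40))[0]
print("board poly",cv2.approxPolyDP(bd,6,True)[:,0].tolist(),rect(bd,.012))
ap=cv2.approxPolyDP(yt,4,True)[:,0]; print("yw",plane(ap,*C["top"],.030).round(4).tolist())
print("ring",plane([(337,304)],*C["top"],.02))
E
python3 a.py
```

```text
[(400.3461608886719, 236.34616088867188), (440.5, 241.0)] [(202.0, 211.5), (233.125, 222.5)]
hole [(array([ 0.5537, -0.139 ,  0.0574]), np.float64(0.0475)), (array([ 0.5431, -0.1229,  0.0377]), np.float64(0.0011))]
hole [(array([ 0.5371, -0.1826,  0.0373]), np.float64(0.0019)), (array([ 0.528 , -0.1628,  0.0229]), np.float64(0.0481))]
bar [array([ 540.6, -152.4]), array([98.3, 38.8]), np.float64(85.1)] holes [[0.543, -0.1228], [0.5367, -0.1821]]
red [array([524.2,  94.8]), array([ 40.8, 100. ]), np.float64(17.7)]
yellow 781 [[494, 173], [488, 159], [158, 196], [160, 211], [319, 194], [324, 232], [329, 234], [344, 232], [341, 192]]
[[106, 249], [113, 259], [463, 334], [468, 327], [468, 310], [292, 276], [299, 257], [296, 245], [280, 243], [264, 270], [122, 240]]
board poly [[497, 146], [148, 182], [162, 357], [520, 314]] [array([526.9, -29.6]), array([263.2, 539.3]), np.float64(7.2)]
yw [[0.6409, -0.2669], [0.6623, -0.2584], [0.5992, 0.231], [0.5772, 0.2274], [0.6056, -0.0032], [0.549, -0.0109], [0.5461, -0.0183], [0.5493, -0.0404], [0.609, -0.0359]]
ring [[ 0.44361824 -0.03102403]]
```

Both views put the bar top at about 37 mm, which agrees with the text. The board yaw is about 7.3° and the bar is at about −6.1°, in the right bay. I'll push the long side with the two fingers spread, stopping on force.

```bash
cat >> h.py <<'E'
yaw=np.deg2rad(7.3); O=np.array([.527,-.030]); RB=np.array([[np.cos(yaw),-np.sin(yaw)],[np.sin(yaw),np.cos(yaw)]])
Q=[np.cos(yaw/2),np.sin(yaw/2),0,0]
def W(x,y,z): return [*(O+RB@[x/1000,y/1000]),z]
def B(p): return (RB.T@(np.array(p)[:2]-O)*1000).round(1)
def press(x,y,dx,dy,z,n,lim):
    d=RB@np.array([dx,dy])/np.hypot(dx,dy); f0=np.array(m.current_ft_force()); log=[]
    for i in range(n):
        x+=dx;y+=dy; m.move_straight(W(x,y,z),rate=.03)
        f=-(np.array(m.current_ft_force())-f0)[:2]@d; log.append(round(float(f),1))
        if f>lim: break
    print("press end",x,y,log,"tcp",B(m.current_ee_pos())); return x,y
def snap(n,k):
    c,V=view(n);p,d=m.camera(n);np.savez(f"pics/{k}.npz",p=p,d=d,V=V);cv2.imwrite(f"pics/{k}.png",p[:,:,::-1])
E
python3 - <<'E'
from h import *
z=.073+.021
m.move_pose(W(-58,-123,.19),Q); m.gripper_to(.05); print(m.current_clock(),m.current_ft_force())
m.move_straight(W(-58,-123,z),rate=.12); print(m.current_ee_pos(),m.current_ft_force())
m.move_straight(W(20,-123,z),rate=.05); print(m.current_clock(),m.current_ft_force())
x,y=press(20,-123,1.5,0,z,12,10)
m.move_straight(W(x-25,y,z)); m.move_straight(W(x-25,y,.2))
snap("top","top1"); print(m.current_clock())
E
```

```text
2.4667 [0.08448155 0.08202571 0.34106422]
[ 0.4855348  -0.15951174  0.09438827] [ 0.2696452   0.21307702 -0.18085756]
5.125 [-0.90323308  0.71057783 -0.27663935]
press end 33.5 -123 [0.2, 0.0, 0.2, 0.5, 0.2, 0.7, 3.7, 7.0, 10.3] tcp [  30.2 -122.9]
8.6
```

View pics/top1.png

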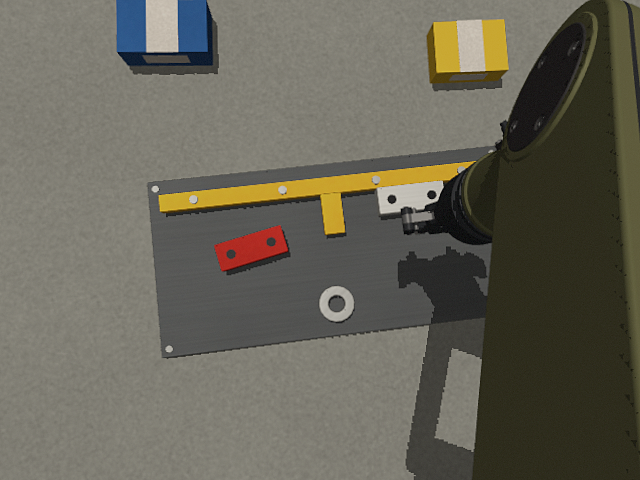

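The bar now lies along the fence, with its holes at (391,199) and (431,195) and its inner end at x≈378 px. The stop face is at about 344 px. Next is the end push with closed fingers.

Run:
```python
from h import *
z=.073+.021
c=view("top");print("centre",B(plane([(411,197)],*c,.036)[0]))
m.gripper_to(0.0); m.move_straight(W(56,-212,.2),rate=.25); m.move_straight(W(56,-212,z),rate=.15)
print(m.current_clock(),m.current_width(),m.current_ft_force(),B(m.current_ee_pos()))
m.move_straight(W(56,-142,z),rate=.06); print(m.current_ft_force())
x,y=press(56,-142,0,1.5,z,14,10)
m.move_straight(W(x,y-20,z)); m.move_straight(W(x,y-20,.2),rate=.25)
m.move_straight(W(-90,-150,.25),rate=.3); snap("wrist","w2"); snap("top","top2"); print(m.current_clock())
```

```text
centre [  60.2 -117.9]
10.5417 -0.00022783545014539927 [ 0.08375324 -0.52165417  0.15233565] [  56.5 -212. ]
[-0.35208029 -0.25047796  0.23364471]
press end 56 -125.5 [1.1, 1.4, 1.1, -0.3, 0.5, 0.6, 1.2, 0.8, 1.4, 6.8, 10.2] tcp [  56.1 -128. ]
16.2333
```

View pics/w2.png

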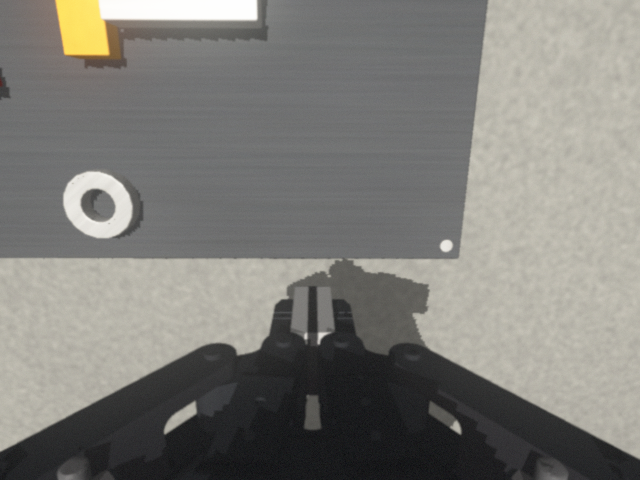

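View pics/top2.png

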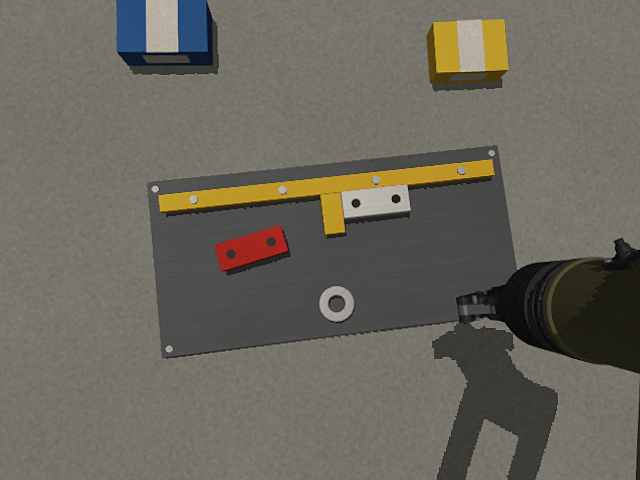

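The bar looks seated against the fence and the stop at pixel (376,202). The ring and red bar haven't moved. I'll take one close look at the seams.

Run:
```python
from h import *
m.move_straight(W(-25,-65,.22),rate=.3); snap("wrist","w3"); print(m.current_clock())
p=cv2.imread("pics/w3.png"); print(p.shape)
c=view("wrist"); g=cv2.cvtColor(p,cv2.COLOR_BGR2HSV); bar=big((g[...,2]>170)&(g[...,1]<60)&(np.arange(480)[:,None]<300))[0]
r=cv2.minAreaRect(np.float32([B(q) for q in plane(bar.reshape(-1,2),*c,.036)])); print(r)
```

```text
16.8
(480, 640, 3)
((61.39191436767578, -66.00907897949219), (99.6396713256836, 39.516544342041016), 89.82019805908203)
```

View pics/w3.png

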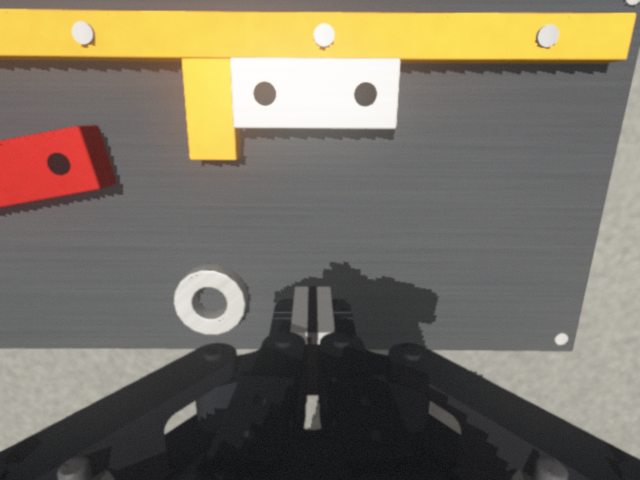

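The seams look closed at (232,93) and (315,58), but the bar's height could hide a small gap at the fence. One light re-press of the long side will confirm it by force, then I'll hand in.

Run:
```python
from h import *
z=.094
m.gripper_to(.045); m.move_straight(W(5,-66,.2),rate=.25); m.move_straight(W(5,-66,z),rate=.15)
m.move_straight(W(22,-66,z),rate=.06)
x,y=press(22,-66,1.5,0,z,10,8)
m.move_straight(W(x-22,y,z)); m.move_straight(W(x-22,y,.2),rate=.2)
snap("wrist","w4"); c=view("wrist"); g=cv2.cvtColor(cv2.imread("pics/w4.png"),cv2.COLOR_BGR2HSV); bar=big((g[...,2]>170)&(g[...,1]<60)&(np.arange(480)[:,None]<300))[0]
print(cv2.minAreaRect(np.float32([B(q) for q in plane(bar.reshape(-1,2),*c,.036)])),m.current_clock())
```

```text
press end 34.0 -66 [0.7, 0.3, 0.5, 1.2, 1.2, 5.0, 8.0, 10.3] tcp [ 30.4 -65.9]
((134.02906799316406, -69.26385498046875), (334.5011291503906, 15.486601829528809), 89.89209747314453) 21.9167
```

View pics/w4.png

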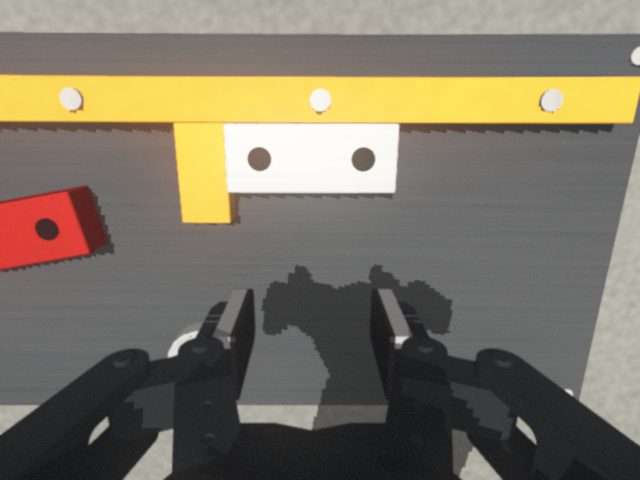

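The bar sits flush against the fence (seam at y≈123 px) and the stop (seam at x≈226 px), and the gripper is clear. The press met resistance at the same depth as before, which confirms it is home.

```bash
python3 -c "
from station import manip as m
print(m.hand_in())"
```

```text
the job is handed in; nothing more can be done
None
```

The bare bar is home against the far fence and the centre stop in the right bay, released and handed in at about 22 s; the red bar and bearing ring were not touched.

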